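Post the empty paint pot through the take-back box's swing flap

ROBOT

A 6-joint arm with a two-finger parallel gripper is mounted at the origin on a cart in front of the work surface, level with it; the furniture and walls round the work are solid. World frame = base frame: x ahead of the robot, y to its left, z up, the work surface at z = 0. Lengths are in m, angles in rad, forces in N, time in s.
With the tool pointing down it reaches from about 0.25 to 0.725 m from the base axis. Payload 4 kg.
Tool frame: the origin (TCP) lies midway between the tips of the shut fingers; the grasp point (between the pads) lies 19 mm behind it; z points along the fingers, y is the line along which they close (so a half turn about z gives the same grasp; the last joint's range is limited). The gripper opens to 85 mm and grips with 20 to 120 N. Pads are 22 mm wide; open, the fingers measure 114 mm over their backs; the gripper's body (76 mm by 85 mm) begins 54 mm behind the grasp point. The pads swing forward as they close: fully open they stand 13 mm farther back than shut.
Start: joints at [1.144, 0.241, 0.005, 1.335, 0, 1.571], TCP at [0.207, 0.455, 0.231] pointing down, gripper open.
Joint ranges: [-2.72, 2.72], [-1.05, 1.87], [-1.09, 1.28], [-1.99, 2.15], [-1.42, 1.44], [-3.14, 3.14]. Speed limits (rad/s): [2.79, 2.79, 3.14, 3.14, 3.14, 3.14].

INTERFACE

Orientations are given as a unit quaternion [x, y, z, w].
In Python, from workcell import bot gives the robot as it stands. The module is installed in compiled form; this text tells all that it offers.
- The arm moves only by the tool drive_tool, never from a script. Its arguments are lists of equal length, an entry for each row: "slide": the shift along the tool's x, y, z scaled (see below), a list of three; "rotation": the turn, a rotation vector about the tool's x, y, z scaled (see below), a list of three. A call has exactly 8 rows; each row is the pose to reach, as a shift and turn from the pose commanded when the call began, along the tool's axes at that moment; what a row does not reach only later rows make up. The controller multiplies each number of a shift by 250 mm and each number of a turn by 0.5 rad. A row lasts 1/8 s, in which the tool goes at most 62.5 mm and 10.7 degrees, less where a joint would pass 70% of its speed; a pose out of reach is approached as far as the arm can. A call with a number of a shift or a turn outside -1 to 1 is refused whole. A call with a gripper value outside its range is refused whole. "gripper" is the opening, from 0 (shut) to 1 (fully open), set as the call begins (left out, the last holds). The fingers move at their own pace and stop on an object; the grip force is fixed at half the most. Time passes only in rows, so rows that repeat a pose let the fingers close, or fill a call up. It gives the time, the measured TCP pose, the force, the opening and the grip force at its end, in the units of the state.
- bot.get_obs(): the state, without advancing time (a new reading comes with each control period).
- bot.camera(name): name is "side" or "top" or "wrist"; returns a dict with "image" (420x560x3 uint8, red, green, blue), "z_map" (420x560 float32, m along the optical axis (not along the pixel's ray), 0 where there is no reading), "camera_matrix" (3x3 intrinsics, pixels), "xyz" and "orientation" of the camera in the world. Camera axes: x right, y up, looking along -z (the intrinsics and any distortion apply to the point x, -y, -z); pixel columns grow to the right and rows downward; lengths in m; the calibration is good to about 2 mm. The wrist camera is an equidistant fisheye: a pixel r from the principal point sees the ray r / f radians off the axis. A picture is of the moment at which its call begins.
- bot.job_done(): hands the job in; it is judged then, once.
The state is a dict: "clock": time; "joint_pos": joint angles; "joint_vel": joint speeds; "tau": joint torques, N m; "eef_pos": TCP position; "tool_rot": TCP orientation; "ft_force": force on the tool from outside, world axes, zero at the start; "ft_torque": the same for the moment, N m; "grip_width": finger opening in m; "grasp_force": force on a finger pad.
Only numpy, scipy, OpenCV 4.12 (cv2) and the standard library are available. Lean on these libraries where they do the work, as an engineer would, in place of code of your own. Each camera call takes 0.05 s, during which the arm holds its last target. There are 200 camera calls.

TASK

The empty paint pot standing on the sill of the wooden take-back box belongs inside it. With one finger push the sprung metal flap in, and while that finger keeps it open push the pot over the edge of the sill with the other finger so that it drops into the box; then take the hand away and let the flap swing shut. Push gently: do not lift or carry the pot, or force it against the shut flap or up onto it, and leave everything else on the counter where it is.

Things in the scene. Friction and masses are not known exactly. Their poses are not given: they have to be found in the camera images.
- drop_box: plywood take-back box, 204 deep (x) by 190 mm wide (y), fixed to the counter. Origin: on the counter, 100 mm behind its front face, midway across; x points away from the front, into the box, z up. Hollow down to its floor, 12 mm above the counter (inside x -92 to +96, y -87 to +87 mm). Behind the flap's hinge a flat top, 167 mm high, reaches to x +104 mm
- sill_edge (a point): middle of the inner edge of the box's flat sill, on its top face: box x -20, y 0, z 105 mm; axes as the box's. The sill runs from here 80 mm forward to the box's front; 6 mm high rims along both sides have inner faces at y +-87 mm
- hinge_line (a point): middle of the flap's hinge line: box x +72, y 0, z 163 mm; axes as the box's. From the sill edge the shut flap slopes up at 32 degrees to here, between wooden cheeks that stand 5 mm above it
- flap (a joint): angle (rad) of the metal flap: 0 shut, grows as its free edge, next to the sill, goes down and in; stop at 1.0. 168 mm wide, 105 mm from hinge to edge, 4 mm thick. A spring shuts it (2 to 7 N at a fingertip). A tip just above sill height, moved 60 mm in past the sill edge, opens it about 0.45 rad (gap 35 mm). The pot pushed against the shut flap jams there or rides up on it
- empty_pot: the empty paint pot to be put in: upright cylinder 30 mm across, 46 mm high, 20 to 40 g, the only one on the box's sill, its centre 25 to 50 mm in front of the sill edge and up to 55 mm left or right of the middle. Origin under its centre
- pot_mid (a point): centre of that pot, 23 mm above its underside
- full_pot_a: a bystander: another paint pot (30 mm across, 46 mm high) standing on the counter left in front of the box; origin under its centre
- full_pot_b: a bystander: another such paint pot on the counter next to it; origin under its centre
- sand_timer: a bystander: sand timer, 36 mm across, 85 mm high, on the counter in front to the right; origin under its centre
- bell: a bystander: domed call bell, 87 mm across, 58 mm high, on the counter at the right; origin under its centre
- card_deck: a bystander: flat pack of cards 82x100x19 mm on the counter at the left of the box; origin under its centre
- tuck_box: a bystander: upright card box about 69x56x92 mm on the counter at the left of the box; origin under its centre
- tape_roll: a bystander: roll of tape lying flat, 58 mm across, 24 mm high, on the counter at the right of the box; origin under its centre
- pawn: a bystander: game pawn, 22 mm across, 35 mm high, on the counter in front; origin under its centre
Mind the look-alikes: they are no part of the job. What is shaped like the empty_pot but turquoise is not meant.

How it is judged:
By the outcome, as a careful person would: the job done as asked, in the order asked, and still so for the second after the job is handed in, with the robot touching nothing.
It also fails if it takes over 48 s, if anything falls off the work surface, if the arm or the gripper's body presses on something with over 40 N, if the wrist force passes 120 N, or if a joint passes its speed limit or range.

## Working session

There is one attempt and no reset: what is moved stays moved. The work goes in short steps, Python scripts to look and compute and a tool call to move; the robot and the scene stay as the last step left them, time stands still between calls to the robot, and variables do not carry over. Pictures are saved under pics/ and viewed, at most 10 in all, crops included, and the job is handed in when it is done.

Besides the shell and the picture viewer there is one more tool, called after "Emit:" as name(argument=value, ...) on one line, values as JSON. drive_tool: Moves the arm, as the interface text tells. Shifts and turns lie within -1 to 1; 1 stands for 250 mm of shift or 0.5 rad of turn. Its arguments: {"type":"object","properties":{"slide":{"type":"array","items":{"type":"array","items":{"type":"number"}}},"rotation":{"type":"array","items":{"type":"array","items":{"type":"number"}}},"gripper":{"type":"number"}},"required":["slide","rotation"]}

```bash
mkdir -p pics
cat > h.py <<'E'
import numpy as np,cv2
from workcell import bot
from scipy.spatial.transform import Rotation as R
def pts(c):
    K=c["camera_matrix"];z=c["z_map"];v,u=np.mgrid[:z.shape[0],:z.shape[1]]
    p=np.stack([(u-K[0,2])/K[0,0]*z,-(v-K[1,2])/K[1,1]*z,-z],-1)
    return R.from_quat(c["orientation"]).apply(p.reshape(-1,3)).reshape(p.shape)+c["xyz"]
E
python3 - <<'E'
from h import *
o=bot.get_obs();print(o["clock"],o["eef_pos"],o["tool_rot"],o["grip_width"])
for n in("top","side"):
    c=bot.camera(n);cv2.imwrite(f"pics/{n}.png",c["image"][...,::-1]);np.savez(n,**c)
    print(n,c["camera_matrix"],c["xyz"],R.from_quat(c["orientation"]).as_matrix(),(c["z_map"]>0).mean())
E
```

```text
0.0 [0.20671404 0.45460263 0.23042923] [ 2.11785383e-01  9.77315676e-01 -9.84830645e-04 -2.24208675e-04] 0.08519016527035607
top [[521.34936006   0.         279.53847401]
 [  0.         521.34936006 215.17762822]
 [  0.           0.           1.        ]] [0.27743711 0.02058728 1.2835147 ] [[ 0.00811508  0.97971517 -0.20023071]
 [-0.99996068  0.00723452 -0.00512909]
 [-0.00357647  0.20026446  0.97973535]] 0.9960204081632653
side [[402.02592358   0.         282.97161951]
 [  0.         402.02592358 211.40054891]
 [  0.           0.           1.        ]] [0.1568212  0.15602797 0.88418325] [[-0.32802182  0.8553338  -0.40100596]
 [-0.94461741 -0.29249917  0.1488025 ]
 [ 0.0099819   0.42760768  0.90390931]] 0.9959141156462585
```

View pics/top.png

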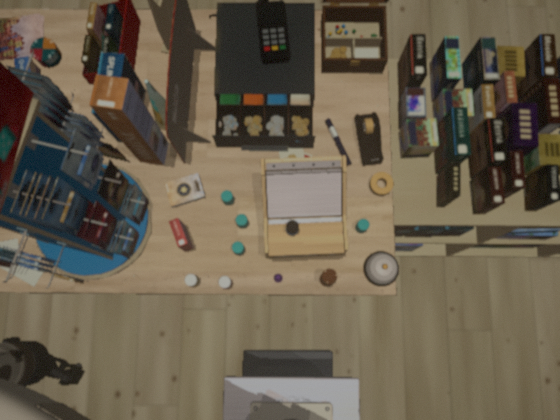

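View pics/side.png

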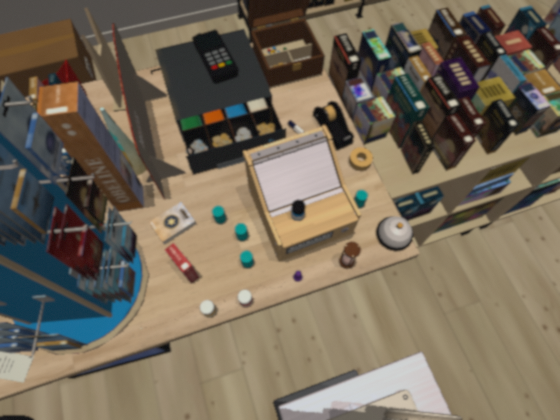

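The top view shows the box at columns 263–347, rows 158–257, with the light flap and the dark pot on the sill at (292,228). The side view shows the pot at (298,210). The turquoise and white pots are bystanders.

Run:
```python
from h import *
for n,box in(("top",(150,262,255,355)),("side",(125,255,240,365))):
    c=np.load(n+".npz");P=pts(c);a,b,l,r=box
    m=np.zeros(P.shape[:2],bool);m[a:b,l:r]=1
    Z=P[...,2]
    for nm,lo,hi in(("sill",.098,.108),("any",.095,.18),("top",.160,.172)):
        k=m&(Z>lo)&(Z<hi);q=P[k][:,:2].astype(np.float32)
        k2=cv2.morphologyEx(k.astype(np.uint8),cv2.MORPH_OPEN,np.ones((3,3)))>0
        q=P[k2][:,:2].astype(np.float32)
        print(n,nm,len(q),np.median(P[k][:,2]),cv2.minAreaRect(q*1000),"x",q[:,0].min(),q[:,0].max())
    hsv=cv2.cvtColor(c["image"],cv2.COLOR_RGB2HSV)
    u0,v0=(292,228) if n=="top" else (298,210)
    sub=P[v0-15:v0+16,u0-12:u0+13];im=hsv[v0-15:v0+16,u0-12:u0+13,2]
    d=(im<75);print("dark",d.sum(),np.round(np.median(sub[d],0),4))
    t=sub[(sub[...,2]>.145)&(sub[...,2]<.158)&d];print("pot top",len(t),t.mean(0),t.min(0),t.max(0))
    # flap normal
    k=(m&(Z>.115)&(Z<.158)&(hsv[...,1]<60)&(hsv[...,2]>120));q=P[k];q0=q.mean(0);_,_,V=np.linalg.svd(q-q0,full_matrices=False)
    nn=V[2]*np.sign(V[2][2]);print("flap",len(q),q0,nn,"slope",np.degrees(np.arccos(nn[2])),"yaw",np.degrees(np.arctan2(-nn[1],-nn[0])))
```

```text
top sill 1137 0.10553848923403342 ((470.630615234375, -32.00712585449219), (85.6092758178711, 173.56857299804688), 2.5134499073028564) x 0.425719 0.5154219
top any 7990 0.12365814038053058 ((533.4248657226562, -29.20800018310547), (211.4933319091797, 190.47486877441406), 2.576793909072876) x 0.42537954 0.64252234
top top 1210 0.16767427381430033 ((616.578125, -25.499053955078125), (46.569358825683594, 189.54481506347656), 1.9991041421890259) x 0.5900818 0.64252234
dark 122 [ 0.4819 -0.0012  0.1515]
pot top 116 [ 0.48221575 -0.00120474  0.15178754] [ 0.46928174 -0.01229666  0.14615865] [0.49605467 0.00987983 0.15743911]
flap 2489 [ 0.56282383 -0.02737221  0.13676219] [-0.52100269 -0.02539523  0.85317717] slope 31.441064423964225 yaw 2.790559274162864
side sill 2679 0.10497942961944984 ((475.3070983886719, -29.52539825439453), (92.8444595336914, 174.61734008789062), 2.3670966625213623) x 0.4256771 0.5194574
side any 8899 0.12349188102938186 ((534.611572265625, -25.759124755859375), (211.6335906982422, 191.03453063964844), 2.8635435104370117) x 0.42548913 0.6434381
side top 1317 0.16707876383750547 ((617.6611938476562, -21.155502319335938), (45.15645980834961, 188.839599609375), 3.0354561805725098) x 0.5904136 0.6434381
dark 152 [0.4803 0.0035 0.1505]
pot top 121 [0.48263328 0.0028105  0.15076908] [ 0.47097523 -0.00909289  0.14524667] [0.49616157 0.01609905 0.15372625]
flap 2892 [ 0.56568294 -0.02413364  0.13666777] [-0.51623813 -0.02999077  0.85591983] slope 31.138497694124172 yaw 3.3248524262116006
```

Emit:
drive_tool(slide=[[-0.05,-0.04,-0.08],[-0.18,-0.12,-0.12],[-0.34,-0.23,-0.12],[-0.5,-0.34,-0.12],[-0.66,-0.44,-0.12],[-0.8,-0.54,-0.12],[-0.88,-0.59,-0.12],[-0.88,-0.59,-0.12]], rotation=[[0,0,0.05],[0,0,0.2],[0,0,0.38],[0,0,0.56],[0,0,0.74],[0,0,0.9],[0,0,1.0],[0,0,1.0]], gripper=0.75)

```text
clock: 1.1
eef_pos: [0.3465, 0.2286, 0.261]
tool_rot: [0.448, 0.894, -0.0, -0.0]
ft_force: [-1.1, -0.1, -0.8]
grip_width: 0.064
grasp_force: 0.0
```

```bash
cat >> h.py <<'E'
def go(x,y,z,yaw=0.047):
    o=bot.get_obs();r=R.from_quat(o["tool_rot"]);M=r.as_matrix()
    # target: tool z down, tool y along yaw
    ty=np.array([np.cos(yaw),np.sin(yaw),0]);tz=np.array([0,0,-1.]);T=R.from_matrix(np.stack([np.cross(ty,tz),ty,tz],1))
    print("t",o["clock"],"pos",np.round(o["eef_pos"],4),"w",round(o["grip_width"],4),"F",np.round(o["ft_force"],1))
    print("slide",np.round(M.T@(np.array([x,y,z])-o["eef_pos"])/.25,3),"rot",np.round((r.inv()*T).as_rotvec()/.5,3))
E
python3 -c "
from h import *
go(.4855,.001,.26)"
```

```text
t 1.1 pos [0.3465 0.2286 0.261 ] w 0.064 F [-1.1 -0.1 -0.8]
slide [-1.062 -0.099  0.004] rot [-0.002  0.     1.188]
```

Emit:
drive_tool(slide=[[-0.08,-0.01,0],[-0.25,-0.02,0],[-0.45,-0.04,0],[-0.65,-0.06,0],[-0.82,-0.08,0],[-0.95,-0.09,0],[-1.0,-0.1,0],[-1.0,-0.1,0]], rotation=[[0,0,0.08],[0,0,0.25],[0,0,0.45],[0,0,0.65],[0,0,0.82],[0,0,0.95],[0,0,1.0],[0,0,1.0]])

```text
clock: 2.1
eef_pos: [0.4761, 0.0153, 0.2609]
tool_rot: [0.654, 0.756, -0.0, -0.001]
ft_force: [-1.1, -0.2, 0.7]
grip_width: 0.0637
grasp_force: 0.0
```

```bash
python3 -c "
from h import *
go(.4855,.001,.26)"
```

```text
t 2.1 pos [0.4761 0.0153 0.2609] w 0.0637 F [-1.1 -0.2  0.7]
slide [-0.062  0.029  0.003] rot [-0.002 -0.001  0.195]
```

Emit:
drive_tool(slide=[[-0.02,0.01,0],[-0.04,0.02,0],[-0.06,0.03,0.04],[-0.06,0.03,0.08],[-0.06,0.03,0.08],[-0.06,0.03,0.08],[-0.06,0.03,0.08],[-0.06,0.03,0.08]], rotation=[[0,0,0.05],[0,0,0.12],[0,0,0.19],[0,0,0.19],[0,0,0.19],[0,0,0.19],[0,0,0.19],[0,0,0.19]])

```text
clock: 3.1
eef_pos: [0.4861, 0.0011, 0.2416]
tool_rot: [0.69, 0.724, 0.0, 0.0]
ft_force: [-0.5, 0.1, 0.2]
grip_width: 0.0641
grasp_force: 0.0
```

Run:
```python
from h import *
go(.4855,.001,.26)
c=bot.camera("wrist");s=bot.camera("side");t=bot.camera("top");np.savez("w1",**c)
K=c["camera_matrix"];print(K,c["xyz"],R.from_quat(c["orientation"]).as_matrix())
a=np.hstack([cv2.resize(c["image"],(533,400)),cv2.resize(s["image"][120:260,230:370],(267,267))[:400]] if 0 else [c["image"]])
cv2.imwrite("pics/w1.png",a[...,::-1])
P=pts(s);k=np.zeros(P.shape[:2],bool);k[60:300,150:420]=1
# fingertip: lowest points of gripper near TCP in side view
q=P[k];o=bot.get_obs()["eef_pos"]
g=q[(np.abs(q[:,0]-o[0])<.08)&(np.abs(q[:,1]-o[1])<.025)&(q[:,2]>.19)&(q[:,2]<.4)]
print("side grip pts",len(g),g[:,2].min() if len(g) else 0)
cv2.imwrite("pics/s1.png",cv2.resize(s["image"][60:300,150:430],None,fx=2,fy=2)[...,::-1])
```

```text
t 3.1 pos [0.4861 0.0011 0.2416] w 0.0641 F [-0.5  0.1  0.2]
slide [-0.    -0.002 -0.073] rot [0.001 0.    0.004]
[[325.1922621    0.         279.58753742]
 [  0.         325.1922621  207.76145603]
 [  0.           0.           1.        ]] [0.48266661 0.07321719 0.38361707] [[ 0.99882423 -0.04614935 -0.01484571]
 [ 0.04845933  0.95905707  0.27903624]
 [ 0.00136054 -0.27942757  0.96016581]]
side grip pts 1266 0.24804498316619794
```

View pics/w1.png

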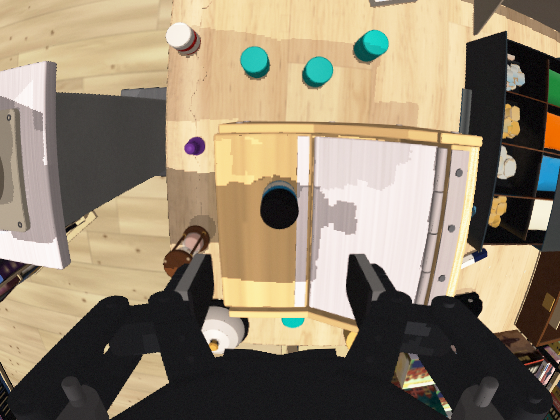

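View pics/s1.png

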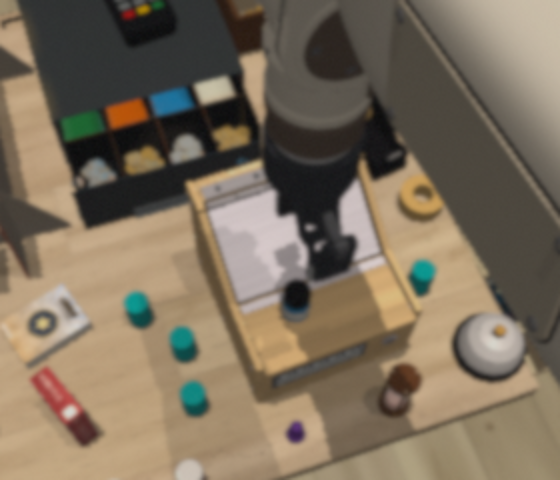

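The wrist view shows the black pot, with its top disc at about (280,208). The sill edge seam is at column 311, the box front at about column 217, and the fingertips are near (205,260) and (358,260). In the side view the hand is above the pot, between sill and flap.

Run:
```python
from h import *
c=np.load("w1.npz");K=c["camera_matrix"];M=R.from_quat(c["orientation"]).as_matrix()
def ray(u,v,z):
    d=np.array([u-K[0,2],v-K[1,2]]);r=np.hypot(*d);a=r/K[0,0];d=d/r*np.sin(a)
    w=M@np.array([d[0],-d[1],-np.cos(a)]);return c["xyz"]+w*(z-c["xyz"][2])/w[2]
k=np.zeros((420,560),np.uint8);k[170:240,245:310]=(c["image"][170:240,245:310].max(2)<45)
cs,_=cv2.findContours(k,0,2);b=max(cs,key=cv2.contourArea);print(cv2.boundingRect(b),cv2.minEnclosingCircle(b))
x,y,w,h=cv2.boundingRect(b)
zm=c["z_map"];print("z at pot",zm[208,280])
print("L/R edges at z.151",ray(x,y+20,.151),ray(x+w,y+20,.151),"bottom/top",ray(x+w/2,y+h,.151))
for v in(150,205,290):print("seam",ray(311,v,.105)*1000,"front",ray(216.5,v,.105)*1000)
```

```text
(261, 189, 37, 40) ((279.0, 208.2916717529297), 19.97513198852539)
z at pot 0.24248005
L/R edges at z.151 [0.47244882 0.00398686 0.151     ] [0.50004239 0.00531451 0.151     ] bottom/top [ 0.48701197 -0.01119044  0.151     ]
seam [511.44366606  45.20517336 105.        ] front [429.79057984  41.73373226 105.        ]
seam [514.87012783  -3.83873977 105.        ] front [430.05986941  -7.89625703 105.        ]
seam [522.13101436 -90.9165231  105.        ] front [428.12760816 -96.30834087 105.        ]
```

Emit:
drive_tool(slide=[[0.01,0,0.05],[0.01,0,0.14],[0.01,0,0.24],[0.01,0,0.34],[0.01,0,0.42],[0.01,0,0.48],[0.01,0,0.51],[0.01,0,0.51]], rotation=[[0,0,0],[0,0,0],[0,0,0],[0,0,0],[0,0,0],[0,0,0],[0,0,0],[0,0,0]])

```text
clock: 4.25
eef_pos: [0.4855, 0.0036, 0.1134]
tool_rot: [0.69, 0.724, -0.0, -0.0]
ft_force: [-0.2, 0.1, 0.6]
grip_width: 0.0644
grasp_force: 0.0
```

Run:
```python
from h import *
go(.4855,.001,.26)
c=bot.camera("wrist");cv2.imwrite("pics/w2.png",c["image"][...,::-1])
```

```text
t 4.25 pos [0.4855 0.0036 0.1134] w 0.0644 F [-0.2  0.1  0.6]
slide [-0.01  -0.001 -0.586] rot [-0.002 -0.     0.004]
```

View pics/w2.png

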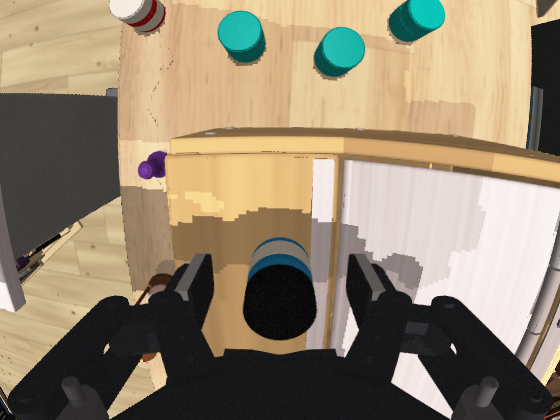

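The wrist view shows the pot, with its top at (280,305), standing midway between the fingertips at (205,270) and (355,270). The far finger is just above the seam and flap.

Emit:
drive_tool(slide=[[0,0,0.015],[0,0,0.03],[0,0,0.03],[0,0.01,0.03],[0,0.025,0.03],[0,0.04,0.03],[0,0.05,0.03],[0,0.05,0.03]], rotation=[[0,0,0],[0,0,0],[0,0,0],[0,0,0],[0,0,0],[0,0,0],[0,0,0],[0,0,0]])

```text
clock: 5.3
eef_pos: [0.4985, 0.0042, 0.1063]
tool_rot: [0.69, 0.724, 0.0, 0.0]
ft_force: [-1.5, -0.1, 1.3]
grip_width: 0.0639
grasp_force: 1.0
```

Run:
```python
from h import *
go(.4855,.001,.26)
c=bot.camera("wrist");cv2.imwrite("pics/w3.png",c["image"][...,::-1])
```

```text
t 5.3 pos [0.4985 0.0042 0.1063] w 0.0639 F [-1.5 -0.1  1.3]
slide [-0.01  -0.052 -0.615] rot [0.    0.    0.004]
```

View pics/w3.png

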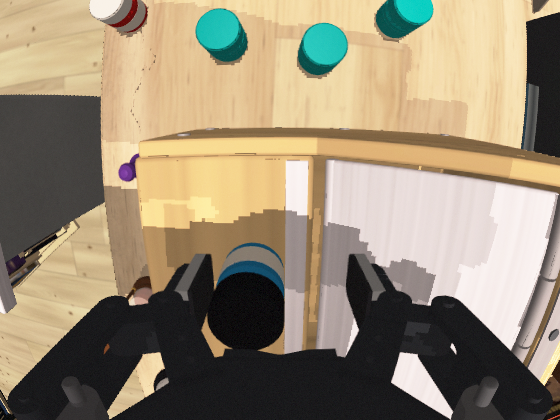

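The wrist view shows the far finger pressing on the flap past the seam at column 315. The pot, at (247,305), is now beside the rear finger pad and still on the sill.

Emit:
drive_tool(slide=[[0,0.01,0],[0,0.025,0],[0,0.04,0],[0,0.055,0],[0,0.07,0],[0,0.085,0],[0,0.095,0],[0,0.1,0]], rotation=[[0,0,0],[0,0,0],[0,0,0],[0,0,0],[0,0,0],[0,0,0],[0,0,0],[0,0,0]])

```text
clock: 6.35
eef_pos: [0.523, 0.0054, 0.1061]
tool_rot: [0.69, 0.724, -0.0, -0.0]
ft_force: [-4.7, 0.0, 0.3]
grip_width: 0.064
grasp_force: 1.8
```

Run:
```python
from h import *
go(.4855,.001,.26)
c=bot.camera("wrist");cv2.imwrite("pics/w4.png",c["image"][...,::-1])
```

```text
t 6.35 pos [0.523  0.0054 0.1061] w 0.064 F [-4.7  0.   0.3]
slide [-0.01  -0.151 -0.615] rot [-0.001  0.     0.004]
```

View pics/w4.png

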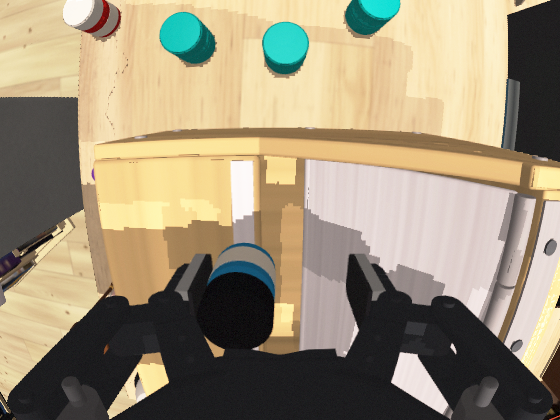

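The wrist view shows the flap well open, with its edge at column 303 and the sill edge at column 258. The pot, at (240,300), is being pushed upright against the rear pad.

Emit:
drive_tool(slide=[[0,0.01,0],[0,0.025,0],[0,0.04,0],[0,0.055,0],[0,0.065,0],[0,0.075,0],[0,0.08,0],[0,0.08,0]], rotation=[[0,0,0],[0,0,0],[0,0,0],[0,0,0],[0,0,0],[0,0,0],[0,0,0],[0,0,0]])

```text
clock: 7.4
eef_pos: [0.5402, 0.0063, 0.1053]
tool_rot: [0.69, 0.724, -0.002, -0.002]
ft_force: [-10.5, -0.4, 2.1]
grip_width: 0.0638
grasp_force: 2.9
```

Run:
```python
from h import *
go(.4855,.001,.26)
c=bot.camera("wrist");cv2.imwrite("pics/w5.png",c["image"][...,::-1])
```

```text
t 7.4 pos [0.5402 0.0063 0.1053] w 0.0638 F [-10.5  -0.4   2.1]
slide [-0.01  -0.223 -0.617] rot [-0.013 -0.     0.004]
```

View pics/w5.png

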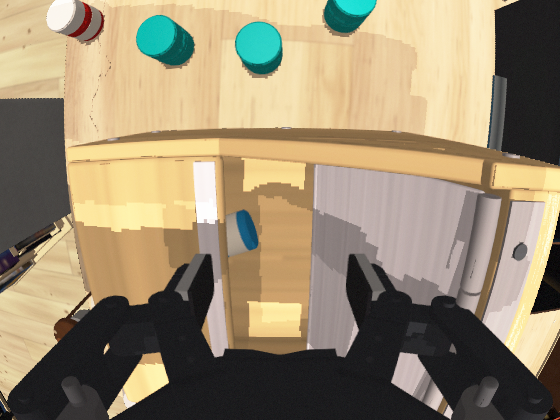

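The wrist view shows the pot lying on the box floor at (240,232), below sill level, with the flap held open. I'll withdraw along the same path.

Emit:
drive_tool(slide=[[0,-0.03,0],[0,-0.07,0],[0,-0.12,0],[0,-0.17,0],[0,-0.22,0],[0,-0.27,-0.01],[0,-0.31,-0.02],[0,-0.34,-0.03]], rotation=[[0,0,0],[0,0,0],[0,0,0],[0,0,0],[0,0,0],[0,0,0],[0,0,0],[0,0,0]])

```text
clock: 8.45
eef_pos: [0.4575, 0.0022, 0.1139]
tool_rot: [0.69, 0.724, -0.0, -0.0]
ft_force: [0.6, -0.4, 0.0]
grip_width: 0.0638
grasp_force: 0.0
```

Emit:
drive_tool(slide=[[0,-0.01,-0.05],[0,-0.02,-0.15],[0,-0.02,-0.28],[0,-0.02,-0.4],[0,-0.02,-0.5],[0,-0.02,-0.55],[0,-0.02,-0.6],[0,-0.02,-0.6]], rotation=[[0,0,0],[0,0,0],[0,0,0],[0,0,0],[0,0,0],[0,0,0],[0,0,0],[0,0,0]])

```text
clock: 9.45
eef_pos: [0.4537, 0.002, 0.2643]
tool_rot: [0.69, 0.724, 0.0, 0.0]
ft_force: [-0.6, -1.2, 0.3]
grip_width: 0.0638
grasp_force: 0.0
```

Run:
```python
from h import *
go(.4855,.001,.26)
c=bot.camera("wrist");cv2.imwrite("pics/w6.png",c["image"][...,::-1])
```

```text
t 9.45 pos [0.4537 0.002  0.2643] w 0.0638 F [-0.6 -1.2  0.3]
slide [-0.01   0.127  0.017] rot [0.002 0.    0.004]
```

View pics/w6.png

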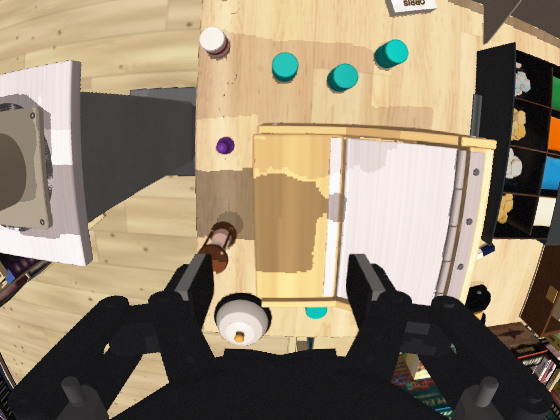

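The wrist view shows an empty sill, the flap shut with its seam at column 343, the bystanders in place, and the hand clear.

```bash
python3 -c "
from h import *
print(bot.job_done())"
```

```text
the job is handed in; nothing more can be done
None
```

The empty paint pot was pushed over the sill edge and lies inside the take-back box; the flap has swung shut, the hand is clear, and the job was handed in at about 9.5 s, with the bystanders in view unmoved.

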